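# Open the bench writing desk and lay out the sample leaves

### The job

Get the bench desk ready for choosing finishes: with its flap still up, stand the wax tin upright in the middle of the cork mat and pull both slide-out supports fully out, then lower the flap gently onto them until it lies level. Then, pressing on top and without lifting them, slide every sample leaf forward from inside the desk until it lies flat and wholly on the flap, none on top of another. Do not disturb the plane, the jar or the offcut.

Things in the scene. Friction and masses are not known exactly. Their poses are not given: they have to be found in the camera images.
- desk: Plywood and green bench-top desk, 160 deep x 358 wide x 180 mm high, fixed. Origin on the bench under the middle of the flap's hinge line (along y at x=0, z=112 mm); x points from its front (robot side) to its back, y left, z up. Inner floor: top at z=114 mm, x 0..150, y +-169 mm, between cheeks and a back board up to z=180 mm; no roof: open from above when the flap is down.
- flap (a joint): Drop front: 0 = shut, leaning back 45 degrees over the inside; 2.356 = level towards the robot, on the supports, inner face up at z=112 mm (2 mm below the inner floor). Starts 0..0.2; a stiff hinge (0.45 N m) holds it wherever left. Board 336 wide, 130 long from the hinge, 12 mm thick, 0.45 kg. If unsupported it can go 0.34 rad below level.
- flap_bar (a point): Centre of the flap's red pull bar, 12 mm round, 120 mm long along the desk's y, on two thin arms (y +-55 mm), axis 34 mm beyond the flap's free edge. Open all round: can be pinched from above at any flap angle and turns in the fingers. In the desk frame at angle q, t=2.356-q: x=-164 cos t - 6 sin t, z=112+164 sin t - 6 cos t (mm). Its axes turn with the flap.
- support_left (a joint): How far the left (+y) support is pulled out towards the robot (desk -x), m: 0 = in, 0.10 = fully out at its stop; starts 0..0.012. About 2 N of friction; stays where left. Wooden bar 18 mm wide, 78 mm tall, top at z=100 mm, just under the level flap.
- support_right (a joint): The same for the right (-y) support.
- support_left_grip (a point): Pull of the left support: upright red peg, 16 mm round, z=50 to 95 mm, 44 mm in front of the bar's end on a 12 mm steel stem (at z=70 mm, running back along x). This point is on the peg's axis at z=75 mm; desk frame, support in: x=-46, y=+151 mm. Moves with the support. Pinch along y from above.
- support_right_grip (a point): The same for the right support, at desk y=-151 mm.
- tin_center (a point): Upright plain brass-coloured wax tin with a pale metal top, 60 mm diameter, 120 mm high, 0.3 kg; its centre, 60 mm above its foot. At the start it stands on the bench in front of the desk, where the flap would come down.
- mat_top (a point): Centre of the top of a square cork mat 120 x 120 x 4 mm fixed on the bench on one side of the desk's front; axes along its edges.
- leaf1_center (a point): Centre (half-way up) of a thin flat sample leaf, dark wood, 80 (its x) x 44 (its y) x 5 mm thick, 0.04 kg, starting flat on the desk's inner floor under the shut flap, long side front to back. May be absent (None).
- leaf2_center (a point): Centre (half-way up) of a thin flat sample leaf, blue, 80 (its x) x 44 (its y) x 5 mm thick, 0.04 kg, starting flat on the desk's inner floor under the shut flap, long side front to back. May be absent (None).
- leaf3_center (a point): Centre (half-way up) of a thin flat sample leaf, yellow, 80 (its x) x 44 (its y) x 5 mm thick, 0.04 kg, starting flat on the desk's inner floor under the shut flap, long side front to back. May be absent (None).
- leaf4_center (a point): Centre (half-way up) of a thin flat sample leaf, red, 80 (its x) x 44 (its y) x 5 mm thick, 0.04 kg, starting flat on the desk's inner floor under the shut flap, long side front to back. May be absent (None).
- leaf5_center (a point): Centre (half-way up) of a thin flat sample leaf, white, 80 (its x) x 44 (its y) x 5 mm thick, 0.04 kg, starting flat on the desk's inner floor under the shut flap, long side front to back. May be absent (None).
- plane: Bystander: steel block plane on the bench, 150 x 46 x 65 mm, origin at the middle of its sole.
- jar: Bystander: amber jar with white cap on the bench, 72 mm diameter, 90 mm high, origin under its middle.
- offcut: Bystander: pale wood offcut on the bench, 90 x 60 x 35 mm, origin under its middle.

How it is judged:
On the way, in this order (a step that is already met when the one before it is completed fails the run):
1. the tin stands on the cork mat and both supports are out, the flap still up (x of tin_center in the frame of mat_top between -0.034 and 0.034 m and y of tin_center in the frame of mat_top between -0.034 and 0.034 m and angle between tin_center's own z axis and vertical below 0.1 rad and height (world z) of tin_center below 0.07 m and value of joint each of support_left, support_right above 0.085 m and value of joint flap below 1.57 rad), for 0.2 s.
2. the flap lies level on the supports (value of joint flap between 2.315 and 2.395 rad and value of joint each of support_left, support_right above 0.085 m), for 0.3 s.
At the end, for the whole second after the job is handed in: The tin stands upright and released wholly on the cork mat (centre within 34 mm of the mat's centre along each edge), both supports are out at least 85 mm, the flap lies level (2.315 to 2.395 rad), and every leaf present lies flat on the flap itself, wholly on it (within 4 mm) (all of step 2 and x of tin_center in the frame of mat_top between -0.034 and 0.034 m and y of tin_center in the frame of mat_top between -0.034 and 0.034 m and angle between tin_center's own z axis and vertical below 0.1 rad and height (world z) of tin_center below 0.07 m and contact force between tin and the fingers below 0.1 N and x of leaf1_center in the frame of desk between -0.094 and -0.036 m and y of leaf1_center in the frame of desk between -0.15 and 0.15 m and z of leaf1_center in the frame of desk between 0.108 and 0.1178 m and angle between each of leaf1_center, leaf2_center, leaf3_center, leaf4_center, leaf5_center's own z axis and vertical below 0.06 rad and x of leaf2_center in the frame of desk between -0.094 and -0.036 m and y of leaf2_center in the frame of desk between -0.15 and 0.15 m and z of leaf2_center in the frame of desk between 0.108 and 0.1178 m and x of leaf3_center in the frame of desk between -0.094 and -0.036 m and y of leaf3_center in the frame of desk between -0.15 and 0.15 m and z of leaf3_center in the frame of desk between 0.108 and 0.1178 m and x of leaf4_center in the frame of desk between -0.094 and -0.036 m and y of leaf4_center in the frame of desk between -0.15 and 0.15 m and z of leaf4_center in the frame of desk between 0.108 and 0.1178 m and x of leaf5_center in the frame of desk between -0.094 and -0.036 m and y of leaf5_center in the frame of desk between -0.15 and 0.15 m and z of leaf5_center in the frame of desk between 0.108 and 0.1178 m); the robot touches nothing.
It fails at once if the flap is lowered near level while a support is not out (value of joint flap above 2.15 rad and value of joint any of support_left, support_right below 0.08 m).
It fails at once if the flap is slammed (faster than 2.5 rad/s) (velocity of joint flap above 2.5 rad/s).
It fails at once if a leaf is lifted instead of slid (z of any of leaf1_center, leaf2_center, leaf3_center, leaf4_center, leaf5_center in the frame of desk above 0.16 m).
It fails at once if the plane, jar or offcut is disturbed (moved over 3 cm) (distance of any of plane, jar, offcut from where it was at the start of the episode above 0.03 m).
Of leaf1, leaf2, leaf3, leaf4, leaf5 only 3 to 5 are there at a start; the rules pass over those that are not, and their reading is None.
At some moment in a run one of leaf1, leaf2, leaf3, leaf4, leaf5 may be knocked a few centimetres aside while the robot is not near it.
Once in a run the grip may slacken for a moment while it holds something.
It also fails if it takes over 210 s, if anything falls off the work surface, if the arm or the gripper's body presses on something with over 40 N, if the wrist force passes 120 N, or if a joint passes its speed limit or range.

### The arm

A 6-joint arm with a two-finger parallel gripper is mounted at the origin on the work surface. World frame = base frame: x ahead of the robot, y to its left, z up, the work surface at z = 0. Lengths are in m, angles in rad, forces in N, time in s.
With the tool pointing down it reaches from about 0.375 to 0.9 m from the base axis. Payload 3.1 kg.
Tool frame: the origin (TCP) lies midway between the tips of the shut fingers; the grasp point (between the pads) lies 19 mm behind it; z points along the fingers, y is the line along which they close (so a half turn about z gives the same grasp; the last joint's range is limited). The gripper opens to 85 mm and grips with 20 to 120 N. Pads are 22 mm wide; open, the fingers measure 114 mm over their backs; the gripper's body (76 mm by 85 mm) begins 54 mm behind the grasp point. The pads swing forward as they close: fully open they stand 13 mm farther back than shut.
Start: joints at [-1.355, 0.527, 1.433, -0, 1.181, -0.178], TCP at [0.24, -0.577, 0.231] pointing down, gripper open.
Joint ranges: [-3.08, 3.08], [-0.75, 2.2], [0.22, 2.44], [-1.43, 4.57], [0, 2.65], [-2.85, 2.85]. Speed limits (rad/s): [2.79, 2.79, 3.14, 3.14, 3.14, 3.14].

### API

Orientations are given as a unit quaternion [x, y, z, w].
In Python, from station import manip gives the robot as it stands.
- The arm moves only by the tool move_arm, never from a script. Its argument "increments" is a list that holds one entry, the list of rows, each a list of 5 numbers: the gripper's target within -1 to 1 (shut at 1, half-way at 0, fully open at -1), then the shift along the world's x, y, z in m, then the turn about the world's z in degrees. In form: [[[fingers, dx, dy, dz, twist], ...]]. A call has 1 to 8 rows; each row shifts and turns the commanded pose from where the row before left it; what a row does not reach is not made up. A row lasts 1/10 s, in which the tool goes at most 50 mm and 8.59 degrees, less where a joint would pass 70% of its speed; a pose out of reach is approached as far as the arm can. A call with a gripper value outside its range is refused whole. The fingers move at their own pace and stop on an object; "newtons" is the grip in N (left out, the last holds). Time passes only in rows, so rows that do not move let the fingers close. It gives the time, the measured TCP pose, the force, the opening and the grip force at its end, in the units of the state.
- manip.sense(): the state, without advancing time (a new reading comes with each control period).
- manip.snapshot(name): name is "side" or "top"; returns a dict with "img" (420x560x3 uint8, red, green, blue), "fx", "fy", "cx", "cy" (pixels), "k1" (the pictures are not rectified: a ray, as slopes to the right and down, at radius r is drawn at 1 + k1 r^2 times it, then the intrinsics apply), "world_to_cam" (4x4, takes a point from world to camera coordinates). Camera axes: x right, y down, z forward; pixel columns grow to the right and rows downward; lengths in m; the calibration is good to about 2 mm. A picture is of the moment at which its call begins. There is no depth.
- manip.sign_off(): hands the job in; it is judged then, once.
Trained networks look in the newest picture that a camera, given by its name, has taken for a name from the list of things; names that differ only in an ending like _2 or _b are one class to them, and where a whole thing is asked for, a point or a joint stands for the part that bears it (a point fixed in the world has none). Each returns a list of dicts, best first, with "confidence" (0 to 1); they miss things now and then, are a little off and sometimes report something else, mostly with a low value. They report only what shows in the picture. A call takes as long as a camera call.
- manip.spot_in(label, camera): "xyz" ([x, y, z] in m, in world coordinates, good to about 4 mm: the middle of the surface that is visible of it).
- manip.mark_of(label, camera): "xyz" ([x, y, z] in m, in world coordinates, good to about 4 mm: a listed point, or the origin of a listed thing).
The state is a dict: "t": time; "q": joint angles; "qd": joint speeds; "tau": joint torques, N m; "tcp_pos": TCP position; "tool_rot": TCP orientation; "force": force on the tool from outside, world axes, zero at the start; "ft_torque": the same for the moment, N m; "finger_gap": opening from 0.0 (shut) to 1.0 (fully open); "gripper_force": force on a finger pad.
Only numpy, scipy, OpenCV 4.12 (cv2) and the standard library are available. Lean on these libraries where they do the work, as an engineer would, in place of code of your own. Each camera call takes 0.05 s, during which the arm holds its last target. There are 200 camera calls.

## Working session

There is one attempt and no reset: what is moved stays moved. The work goes in short steps, Python scripts to look and compute and a tool call to move; the robot and the scene stay as the last step left them, time stands still between calls to the robot, and variables do not carry over. Pictures are saved under pics/ and viewed, at most 14 in all, crops included, and the job is handed in when it is done.

Besides the shell and the picture viewer there is one more tool, called after ">>>" as a command line: name --argument value ..., lists and objects as JSON in quotes. move_arm: Moves the arm, as the interface text tells. Its arguments: {"type":"object","properties":{"increments":{"type":"array","items":{"type":"array","items":{"type":"array","items":{"type":"number"}}}},"newtons":{"type":"number"}},"required":["increments"]}

```bash
mkdir -p pics; ls; cat > h.py <<'E'
from station import manip
import numpy as np, cv2
def snap(cam,name=None):
    s=manip.snapshot(cam)
    if name: cv2.imwrite(f'pics/{name}.png',s['img'][:,:,::-1])
    return s
def proj(s,p):
    c=(s['world_to_cam']@np.r_[p,1])[:3]; u,v=c[0]/c[2],c[1]/c[2]; k=1+s['k1']*(u*u+v*v)
    return s['fx']*u*k+s['cx'], s['fy']*v*k+s['cy']
def ray(s,px,z):
    K=np.array([[s['fx'],0,s['cx']],[0,s['fy'],s['cy']],[0,0,1.]])
    u=cv2.undistortPoints(np.array([[px]],float),K,np.array([s['k1'],0,0,0.]))[0,0]
    R=s['world_to_cam'][:3,:3];t=s['world_to_cam'][:3,3]
    o=-R.T@t; d=R.T@np.r_[u,1]; return o+d*(z-o[2])/d[2]
def st():
    q=manip.sense(); print('t',round(q['t'],2),'tcp',np.round(q['tcp_pos'],4),'rot',np.round(q['tool_rot'],3),'F',np.round(q['force'],1),'gap',round(q['finger_gap'],3),'gf',q['gripper_force'],'q',np.round(q['q'],2))
E
python3 - <<'E'
from h import *
for c in('top','side'):
    s=snap(c,c+'0')
    for n in ['desk','flap_bar','support_left_grip','support_right_grip','tin_center','mat_top','plane','jar','offcut']:
        r=manip.mark_of(n,c)
        print(c,n,[(np.round(x['xyz'],4).tolist(),round(x['confidence'],2)) for x in r[:2]])
st()
E
```

```text
pics
top desk [([0.6019, -0.0223, -0.0015], 0.57)]
top flap_bar [([0.6969, -0.0206, 0.2469], 0.6)]
top support_left_grip [([0.5443, 0.1297, 0.0758], 0.7)]
top support_right_grip [([0.5396, -0.1747, 0.0745], 0.74)]
top tin_center [([0.4771, 0.0017, 0.0599], 0.82), ([0.4618, -0.2923, 0.0051], 0.47)]
top mat_top [([0.5034, 0.2348, -0.0001], 0.84)]
top plane [([0.4617, -0.2938, 0.0017], 0.87)]
top jar [([0.6758, -0.3012, 0.0006], 0.87)]
top offcut [([0.6805, 0.2421, -0.001], 0.56)]
side desk [([0.5988, -0.0227, -0.0026], 0.59)]
side flap_bar [([0.6972, -0.0248, 0.2434], 0.73)]
side support_left_grip [([0.5435, 0.1318, 0.0714], 0.77)]
side support_right_grip [([0.6526, -0.1421, 0.1167], 0.73), ([0.5414, -0.17, 0.0795], 0.7)]
side tin_center [([0.48, -0.0048, 0.0609], 0.58)]
side mat_top []
side plane [([0.4628, -0.294, 0.0046], 0.87), ([0.4805, -0.0022, 0.0626], 0.45)]
side jar [([0.6705, -0.3046, 0.0034], 0.85)]
side offcut []
t 1.0 tcp [ 0.2404 -0.5769  0.2313] rot [ 0.981  0.196 -0.    -0.   ] F [-0.5  0.4  0.4] gap 1.0 gf 0.0 q [-1.35  0.53  1.43 -0.    1.18 -0.18]
```

View pics/top0.png

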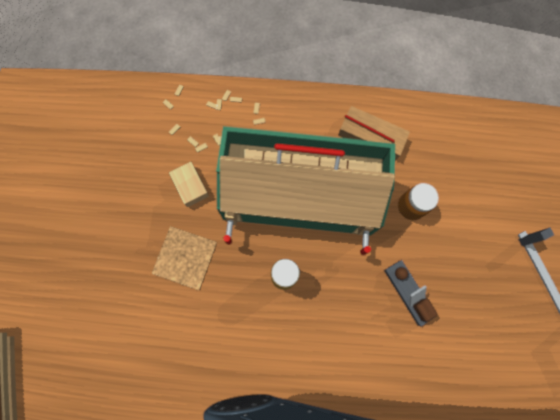

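View pics/side0.png

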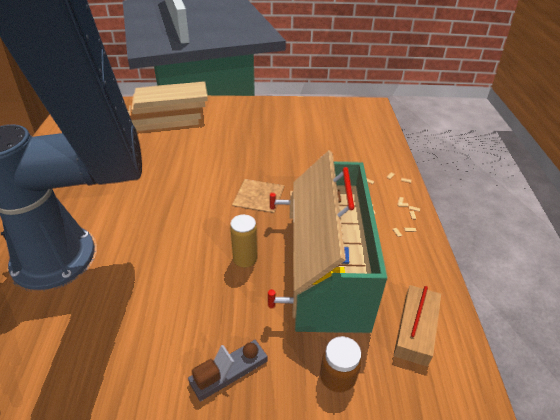

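Top view: the desk sits at about (305,180) with the tin at (285,273), the mat at (185,258), pegs at (228,239) and (366,250), and the flap leaning back. Side view: leaves show under the flap at (346,255) blue and (330,275) yellow. Next I'll get the yaw and approach the tin.

```bash
python3 - <<'E'
from h import *
s=snap('top')
for p,z in [((222,129),.18),((393,141),.18),((172,229),0.004),((216,240),.004),((199,289),.004),((153,274),.004),((285,273),.12),((228,239),.095),((366,250),.095),((276,148),.244),((343,153),.244)]:
    print(p,np.round(ray(s,p,z),4))
E
```

```text
(222, 129) [0.7564 0.1512 0.18  ]
(393, 141) [ 0.758  -0.2029  0.18  ]
(172, 229) [0.5709 0.2741 0.004 ]
(216, 240) [0.5527 0.1656 0.004 ]
(199, 289) [0.4354 0.1927 0.004 ]
(153, 274) [0.4607 0.305  0.004 ]
(285, 273) [ 4.778e-01 -1.000e-04  1.200e-01]
(228, 239) [0.5426 0.1257 0.095 ]
(366, 250) [ 0.541  -0.1699  0.095 ]
(276, 148) [0.6955 0.0354 0.244 ]
(343, 153) [ 0.6955 -0.0894  0.244 ]
```

>>> move_arm --increments '[[[-1,0.03,0.04,0,-8],[-1,0.03,0.04,0,-8],[-1,0.03,0.04,0,-6.6],[-1,0.03,0.04,0,0],[-1,0.03,0.04,0,0],[-1,0.03,0.04,0,0],[-1,0.02,0.045,0,0],[-1,0.02,0.045,0,0]]]'

```text
t: 1.85
tcp_pos: [0.4614, -0.2452, 0.2315]
tool_rot: [1.0, 0.0, 0.0, 0.0]
force: [0.6, -0.0, 0.5]
finger_gap: 1.006
gripper_force: 0.0
```

>>> move_arm --increments '[[[-1,0.0166,0.045,0,0],[-1,0,0.05,0,0],[-1,0,0.05,0,0],[-1,0,0.05,0,0],[-1,0,0.048,0,0],[-1,0,0,-0.04,0],[-1,0,0,-0.04,0],[-1,0,0,-0.04,0]]]'

```text
t: 2.65
tcp_pos: [0.4779, -0.0032, 0.1109]
tool_rot: [1.0, 0.001, 0.002, 0.0]
force: [0.5, -1.0, -0.8]
finger_gap: 1.001
gripper_force: 0.0
```

>>> move_arm --increments '[[[-1,0,0,-0.03,0],[0.9,0,0,0,0],[0.9,0,0,0,0],[0.9,0,0,0,0],[0.9,0,0,0,0],[0.9,0,0,0,0],[0.9,0,0,0,0]]]' --newtons 50

```text
t: 3.35
tcp_pos: [0.4774, -0.004, 0.082]
tool_rot: [1.0, 0.0, 0.001, 0.0]
force: [0.5, 0.7, -3.1]
finger_gap: 0.683
gripper_force: 53.8
```

>>> move_arm --increments '[[[0.9,0,0,0.015,0],[0.9,0,0,0.02,0],[0.9,-0.008,0.02,0,0],[0.9,0,0.035,0,0],[0.9,0,0.035,0,0],[0.9,0,0.035,0,0],[0.9,0,0.035,0,0],[0.9,0,0.035,0,0]]]'

```text
t: 4.15
tcp_pos: [0.4688, 0.1924, 0.1166]
tool_rot: [1.0, 0.0, 0.0, 0.0]
force: [0.1, -0.3, -1.9]
finger_gap: 0.68
gripper_force: 54.9
```

>>> move_arm --increments '[[[0.9,0.01,0.025,0,0],[0.9,0.02,0.017,0,0],[0.9,0.005,0,0,0],[0.9,0,0,-0.013,0],[0.9,0,0,-0.008,0],[0.9,0,0,0,0]]]'

```text
t: 4.75
tcp_pos: [0.5012, 0.2317, 0.0932]
tool_rot: [1.0, -0.0, -0.003, 0.001]
force: [-0.8, 0.1, -2.8]
finger_gap: 0.677
gripper_force: 55.0
```

>>> move_arm --increments '[[[0.9,0.002,0.002,-0.005,0],[0.9,0,0,-0.003,0],[0.9,0,0,0,0]]]'

```text
t: 5.05
tcp_pos: [0.5057, 0.2348, 0.0869]
tool_rot: [1.0, -0.0, -0.0, 0.0]
force: [-0.3, -0.1, -2.5]
finger_gap: 0.681
gripper_force: 55.0
```

```bash
python3 - <<'E'
from h import *
for c in('top','side'):
    s=snap(c,c+'1')
    for n in ['tin_center','mat_top']:
        r=manip.mark_of(n,c)
        print(c,n,[(np.round(x['xyz'],4).tolist(),round(x['confidence'],2)) for x in r[:2]])
st()
E
```

```text
top tin_center [([0.5048, 0.2393, 0.0643], 0.74)]
top mat_top [([0.5057, 0.2352, 0.0033], 0.58)]
side tin_center [([0.5102, 0.2342, 0.064], 0.62)]
side mat_top [([0.5052, 0.2355, 0.0024], 0.66), ([0.672, -0.3036, 0.0042], 0.47)]
t 5.35 tcp [0.5061 0.2351 0.0876] rot [ 1.  0.  0. -0.] F [-0.3  0.1 -3. ] gap 0.679 gf 54.98200230882503 q [ 0.23  0.65  1.72 -0.    0.78  1.81]
```

>>> move_arm --increments '[[[0.9,0,0,-0.0015,0],[0.9,0,0,0,0],[0.4,0,0,0,0],[0,0,0,0,0],[-1,0,0,0,0],[-1,0,0,0,0],[-1,0,0,0,0]]]'

```text
t: 6.05
tcp_pos: [0.5063, 0.2352, 0.0861]
tool_rot: [1.0, 0.0, 0.0, -0.0]
force: [-0.2, -0.2, -0.1]
finger_gap: 0.999
gripper_force: 0.0
```

>>> move_arm --increments '[[[-1,0,0,0.03,0],[-1,0,0,0.04,0],[-1,0,0,0.04,0],[0,0,-0.04,0,0],[0,0.01,-0.04,0,0],[0,0.026,-0.025,0,0],[0,0,0,0,0]]]'

```text
t: 6.75
tcp_pos: [0.546, 0.1268, 0.1968]
tool_rot: [1.0, -0.002, 0.003, 0.0]
force: [-0.4, -0.8, 0.1]
finger_gap: 0.5
gripper_force: 0.0
```

```bash
python3 - <<'E'
from h import *
for c in('top','side'):
    s=snap(c,c+'2')
    for n in ['tin_center','support_left_grip','support_right_grip']:
        r=manip.mark_of(n,c)
        print(c,n,[(np.round(x['xyz'],4).tolist(),round(x['confidence'],2)) for x in r[:2]])
st()
E
```

```text
top tin_center []
top support_left_grip []
top support_right_grip [([0.5384, -0.1728, 0.0732], 0.76)]
side tin_center [([0.5078, 0.2365, 0.0659], 0.84)]
side support_left_grip [([0.5419, 0.1324, 0.0718], 0.81)]
side support_right_grip [([0.5422, -0.1716, 0.0793], 0.59), ([0.5415, 0.1307, 0.0717], 0.53)]
t 7.15 tcp [0.5413 0.131  0.1957] rot [ 1.     0.001 -0.    -0.   ] F [ 0.2  0.  -0.4] gap 0.5 gf 0.0 q [0.04 0.48 1.64 0.   1.02 1.61]
```

>>> move_arm --increments '[[[0,0.0015,0,-0.04,0],[0,0,0,-0.04,0],[0,0,0,-0.04,0],[0,0,0,-0.008,0],[1,0,0,0,0],[1,0,0,0,0],[1,0,0,0,0],[1,0,0,0,0]]]' --newtons 80

```text
t: 7.95
tcp_pos: [0.5444, 0.1294, 0.0692]
tool_rot: [1.0, 0.0, 0.001, 0.0]
force: [0.2, -4.7, -2.0]
finger_gap: 0.155
gripper_force: 78.3
```

>>> move_arm --increments '[[[1,-0.01,0,0,0],[1,-0.015,0,0,0],[1,-0.015,0,0,0],[1,-0.015,0,0,0],[1,-0.015,0,0,0],[1,-0.013,0,0,0],[1,0,0,0,0]]]'

```text
t: 8.65
tcp_pos: [0.4594, 0.1319, 0.0691]
tool_rot: [1.0, -0.001, 0.0, -0.001]
force: [-1.3, 5.8, -0.5]
finger_gap: 0.156
gripper_force: 79.4
```

>>> move_arm --increments '[[[1,-0.004,0,0,0],[1,-0.003,0,0,0],[1,0,0,0,0]]]'

```text
t: 8.95
tcp_pos: [0.4562, 0.132, 0.0692]
tool_rot: [1.0, -0.001, 0.004, -0.001]
force: [2.4, 6.6, -3.6]
finger_gap: 0.158
gripper_force: 78.8
```

>>> move_arm --increments '[[[1,-0.004,0,0,0],[1,0,0,0,0],[1,0,0,0,0]]]'

```text
t: 9.25
tcp_pos: [0.4562, 0.132, 0.0692]
tool_rot: [1.0, -0.001, 0.007, -0.002]
force: [8.2, 6.0, -9.7]
finger_gap: 0.158
gripper_force: 78.2
```

>>> move_arm --increments '[[[0,0.004,0,0,0],[0,0,0,0,0],[0,0,0,0.05,0],[0,0,0,0.05,0],[0,0.02,-0.048,0,0],[0,0.02,-0.048,0,0],[0,0.02,-0.048,0,0],[0,0.02,-0.048,0,0]]]'

```text
t: 10.05
tcp_pos: [0.5304, -0.0558, 0.1689]
tool_rot: [1.0, 0.0, 0.0, -0.0]
force: [0.9, 0.7, -0.5]
finger_gap: 0.496
gripper_force: 0.0
```

>>> move_arm --increments '[[[0,0.008,-0.048,0,0],[0,0,-0.048,0,0],[0,0,-0.012,0,0],[0,0,0,0,0]]]'

```text
t: 10.45
tcp_pos: [0.538, -0.1642, 0.1682]
tool_rot: [1.0, -0.002, 0.0, -0.0]
force: [-0.4, -0.8, -0.1]
finger_gap: 0.503
gripper_force: 0.0
```

>>> move_arm --increments '[[[0,0.003,-0.0075,-0.03,0],[0,0,0,-0.04,0],[0,0,0,-0.03,0],[1,0,0,0,0],[1,0,0,0,0],[1,0,0,0,0],[1,0,0,0,0]]]'

```text
t: 11.15
tcp_pos: [0.5419, -0.1727, 0.0677]
tool_rot: [1.0, 0.002, 0.001, 0.003]
force: [-0.8, -14.0, -19.3]
finger_gap: 0.159
gripper_force: 78.0
```

>>> move_arm --increments '[[[1,-0.01,0,0,0],[1,-0.015,0,0,0],[1,-0.015,0,0,0],[1,-0.015,0,0,0],[1,-0.015,0,0,0],[1,-0.013,0,0,0],[1,-0.004,0,0,0],[1,0,0,0,0]]]'

```text
t: 11.95
tcp_pos: [0.4537, -0.1701, 0.0677]
tool_rot: [1.0, 0.001, -0.001, 0.001]
force: [-1.6, -7.9, -19.7]
finger_gap: 0.159
gripper_force: 78.8
```

>>> move_arm --increments '[[[1,-0.004,0,0,0],[1,0,0,0,0],[1,-0.003,0,0,0],[1,0,0,0,0]]]'

```text
t: 12.35
tcp_pos: [0.4474, -0.1699, 0.0677]
tool_rot: [1.0, 0.001, 0.0, 0.0]
force: [1.2, -4.9, -21.5]
finger_gap: 0.158
gripper_force: 78.6
```

>>> move_arm --increments '[[[1,-0.004,0,0,0],[1,0,0,0,0],[1,0,0,0,0]]]'

```text
t: 12.65
tcp_pos: [0.443, -0.1698, 0.0677]
tool_rot: [1.0, 0.001, -0.0, -0.0]
force: [1.5, -4.7, -22.7]
finger_gap: 0.159
gripper_force: 78.6
```

```bash
python3 - <<'E'
from h import *
for c in('side','top'):
    s=snap(c,c+'3')
    for n in ['support_left_grip','support_right_grip','flap_bar','tin_center']:
        r=manip.mark_of(n,c)
        print(c,n,[(np.round(x['xyz'],4).tolist(),round(x['confidence'],2)) for x in r[:2]])
im=cv2.imread('pics/side3.png');cv2.imwrite('pics/side3c.png',cv2.resize(im[130:350,180:420],(720,600)[0:2],interpolation=cv2.INTER_CUBIC))
E
```

```text
side support_left_grip [([0.4548, 0.1341, 0.0707], 0.64)]
side support_right_grip [([0.4439, -0.1701, 0.0767], 0.8)]
side flap_bar [([0.6939, -0.0265, 0.2422], 0.9)]
side tin_center [([0.5064, 0.2354, 0.0665], 0.7)]
top support_left_grip [([0.4557, 0.1313, 0.0737], 0.76)]
top support_right_grip []
top flap_bar [([0.6998, -0.0224, 0.2459], 0.6)]
top tin_center [([0.5052, 0.2425, 0.0631], 0.87)]
```

View pics/side3c.png

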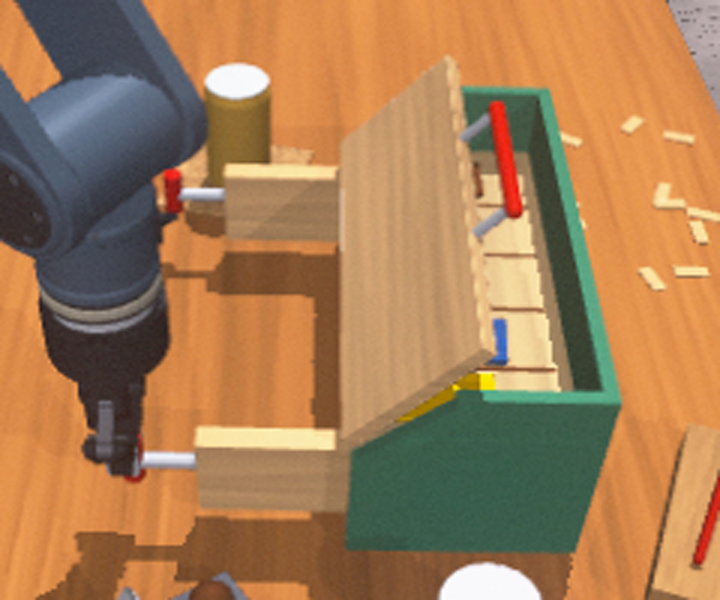

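The tin stands on the mat and both supports are out, with the pegs at (172,190) and (130,460) in the crop. I'll release, rise towards the bar, and check the yaw.

>>> move_arm --increments '[[[0,0,0,0,0],[0,0,0,0,0],[0,0,0,0.05,0],[0,0,0,0.05,0],[0.3,0,0.02,0.05,8],[0.3,0,0.03,0.05,8],[0.3,0,0.03,0.05,8],[0.3,0,0.03,0,8]]]'

```text
t: 13.95
tcp_pos: [0.4471, -0.0701, 0.3079]
tool_rot: [0.96, 0.278, 0.007, 0.005]
force: [0.3, -0.7, -0.4]
finger_gap: 0.353
gripper_force: 0.0
```

```bash
python3 - <<'E'
from h import *
s=snap('top','top4')
for n in ['support_left_grip','support_right_grip','flap_bar','desk']:
    r=manip.mark_of(n,'top')
    print(n,[(np.round(x['xyz'],4).tolist(),round(x['confidence'],2)) for x in r[:2]])
im=cv2.imread('pics/top4.png');cv2.imwrite('pics/top4c.png',cv2.resize(im[110:290,200:410],(700,600),interpolation=cv2.INTER_CUBIC))
st()
E
```

```text
support_left_grip [([0.4539, 0.1306, 0.0728], 0.89)]
support_right_grip []
flap_bar []
desk [([0.605, -0.025, -0.0029], 0.87)]
t 14.2 tcp [ 0.4432 -0.0697  0.3008] rot [0.961 0.276 0.001 0.   ] F [ 0.6 -0.4  0.4] gap 0.35 gf 0.0 q [-0.41  0.2   1.76  0.    1.18  0.61]
```

View pics/top4c.png

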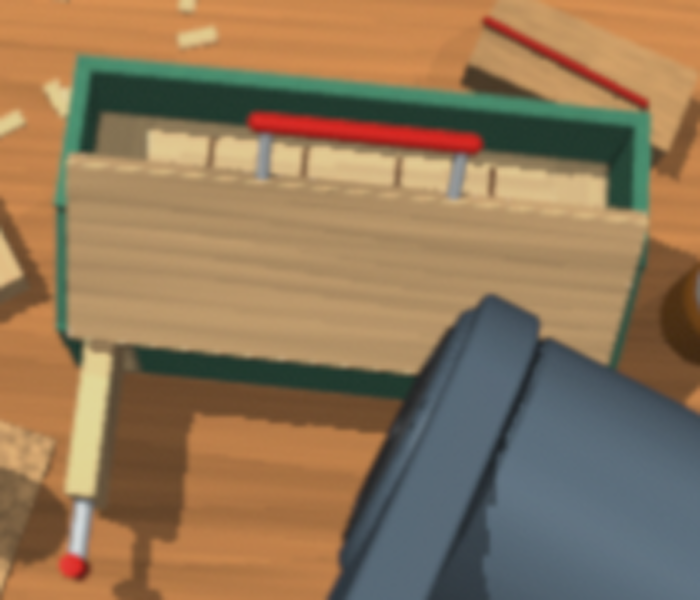

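The crop shows desk rim corners at (78,57) and (650,112), bar ends at (250,121) and (482,144), and no leaf tops beyond the flap edge from above.

```bash
python3 - <<'E'
from h import *
s=manip.snapshot('top')
f=lambda p,z:np.round(ray(s,(200+p[0]*.3,110+p[1]*.3),z)[:2],4)
for p,z in [((78,57),.18),((650,112),.18),((250,121),.248),((482,144),.248),((73,566),.095),((68,155),.2),((648,215),.2)]: print(p,f(p,z))
E
```

```text
(78, 57) [0.7608 0.1488]
(650, 112) [ 0.7525 -0.2071]
(250, 121) [0.697  0.0374]
(482, 144) [ 0.6937 -0.0918]
(73, 566) [0.4556 0.1298]
(68, 155) [0.6879 0.1442]
(648, 215) [ 0.6774 -0.1994]
```

>>> move_arm --increments '[[[0.3,0.03,0.006,0.01,8.07],[0.3,0.035,0.006,0,8.07],[0.3,0.035,0.006,0,8.07],[0.3,0.035,0.006,0,8.07],[0.3,0.035,0.006,0,8.07],[0.3,0.035,0.006,0,8.07],[0.3,0.03,0.006,0,8.07],[0.3,0.018,0.003,0,0]]]'

```text
t: 15.05
tcp_pos: [0.6984, -0.0259, 0.3081]
tool_rot: [0.716, 0.698, -0.0, -0.001]
force: [0.4, -0.1, -0.3]
finger_gap: 0.349
gripper_force: 0.0
```

```bash
python3 - <<'E'
from h import *
for c in('side',):
    s=snap(c,c+'5')
    for n in ['flap_bar','support_right_grip']:
        r=manip.mark_of(n,c)
        print(c,n,[(np.round(x['xyz'],4).tolist(),round(x['confidence'],2)) for x in r[:2]])
st()
E
```

```text
side flap_bar [([0.6979, -0.0254, 0.2426], 0.8), ([0.4618, -0.2952, 0.0031], 0.51)]
side support_right_grip [([0.4453, -0.168, 0.0778], 0.62)]
t 15.2 tcp [ 0.6967 -0.026   0.308 ] rot [ 0.717  0.697 -0.001 -0.001] F [-0.1 -0.8 -0.8] gap 0.352 gf 0.0 q [-0.2   0.57  1.14 -0.    1.44 -0.17]
```

>>> move_arm --increments '[[[0.3,0,0,-0.035,0],[0.3,0,0,-0.03,0],[0.3,0,0,-0.012,0],[1,0,0,0,0],[1,0,0,0,0],[1,0,0,0,0],[1,0,0,0,0]]]' --newtons 40

```text
t: 15.9
tcp_pos: [0.6953, -0.0255, 0.2325]
tool_rot: [0.716, 0.698, -0.001, -0.001]
force: [-1.5, -2.1, -9.6]
finger_gap: 0.124
gripper_force: 38.9
```

```bash
python3 - <<'E'
from h import *
st()
q=np.linspace(.1,2.356,27); t=2.356-q
x=-164*np.cos(t)-6*np.sin(t); z=164*np.sin(t)-6*np.cos(t)
print(np.c_[q[1:],np.diff(x),np.diff(z)].round(2).tolist())
E
```

```text
t 15.9 tcp [ 0.6953 -0.0255  0.2325] rot [ 0.716  0.698 -0.001 -0.001] F [-1.5 -2.1 -9.6] gap 0.124 gf 38.86730074882507 q [-0.2   0.63  1.23 -0.    1.28 -0.17]
[[0.19, -11.71, 8.1], [0.27, -12.36, 7.05], [0.36, -12.93, 5.96], [0.45, -13.4, 4.81], [0.53, -13.76, 3.63], [0.62, -14.03, 2.43], [0.71, -14.18, 1.2], [0.79, -14.24, -0.03], [0.88, -14.18, -1.26], [0.97, -14.02, -2.49], [1.05, -13.75, -3.69], [1.14, -13.38, -4.87], [1.23, -12.9, -6.01], [1.31, -12.33, -7.11], [1.4, -11.67, -8.15], [1.49, -10.92, -9.13], [1.58, -10.09, -10.04], [1.66, -9.18, -10.88], [1.75, -8.2, -11.63], [1.84, -7.16, -12.3], [1.92, -6.07, -12.88], [2.01, -4.93, -13.35], [2.1, -3.76, -13.73], [2.18, -2.55, -14.0], [2.27, -1.33, -14.17], [2.36, -0.1, -14.23]]
```

>>> move_arm --increments '[[[1,-0.0117,0.0003,0.0081,0],[1,-0.0124,0.0003,0.007,0],[1,-0.0129,0.0003,0.006,0],[1,-0.0134,0.0004,0.0048,0],[1,-0.0138,0.0004,0.0036,0],[1,-0.014,0.0004,0.0024,0],[1,-0.0142,0.0004,0.0012,0],[1,-0.0142,0.0004,0,0]]]'

```text
t: 16.7
tcp_pos: [0.5908, -0.0223, 0.2677]
tool_rot: [0.716, 0.698, 0.002, 0.003]
force: [4.5, -1.6, -15.5]
finger_gap: 0.122
gripper_force: 38.9
```

>>> move_arm --increments '[[[1,-0.0142,0.0004,-0.0013,0],[1,-0.014,0.0004,-0.0025,0],[1,-0.0138,0.0004,-0.0037,0],[1,-0.0134,0.0004,-0.0049,0],[1,-0.0129,0.0003,-0.006,0],[1,-0.0123,0.0003,-0.0071,0],[1,-0.0117,0.0003,-0.0082,0],[1,-0.0109,0.0003,-0.0091,0]]]'

```text
t: 17.5
tcp_pos: [0.4902, -0.0193, 0.2282]
tool_rot: [0.716, 0.698, 0.005, 0.006]
force: [0.8, 0.5, 3.4]
finger_gap: 0.12
gripper_force: 40.3
```

```bash
python3 - <<'E'
from h import *
st()
for c in('side','top'):
    s=snap(c,c+'6')
    r=manip.mark_of('flap_bar',c)
    print(c,[(np.round(x['xyz'],4).tolist(),round(x['confidence'],2)) for x in r[:2]])
    for i in range(1,6):
        r=manip.mark_of(f'leaf{i}_center',c)
        print(c,i,[(np.round(x['xyz'],4).tolist(),round(x['confidence'],2)) for x in r[:2]])
E
```

```text
t 17.5 tcp [ 0.4902 -0.0193  0.2282] rot [0.716 0.698 0.005 0.006] F [0.8 0.5 3.4] gap 0.12 gf 40.287044048309326 q [-0.27  0.35  1.78  0.    1.   -0.24]
side [([0.486, -0.0208, 0.2351], 0.83)]
side 1 [([0.6703, 0.0984, 0.1208], 0.82)]
side 2 [([0.6585, -0.0904, 0.1153], 0.79)]
side 3 [([0.6505, -0.1444, 0.1189], 0.92)]
side 4 [([0.4459, -0.1674, 0.0786], 0.58)]
side 5 []
top []
top 1 [([0.6721, 0.1011, 0.1204], 0.84)]
top 2 [([0.6645, -0.0881, 0.1178], 0.87)]
top 3 [([0.646, -0.151, 0.1163], 0.69)]
top 4 []
top 5 [([0.5063, 0.2423, 0.0646], 0.34), ([0.6731, -0.3041, 0.0043], 0.29)]
```

View pics/side6.png

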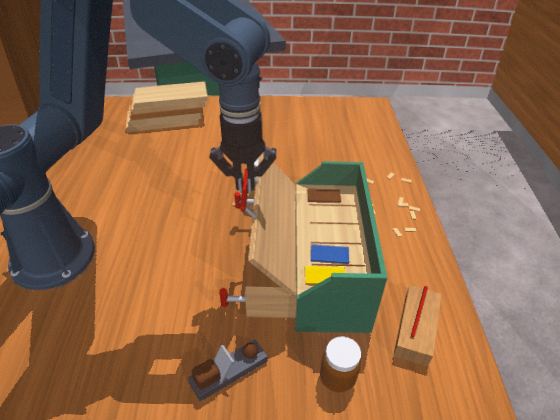

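Three leaves are in the desk: dark at (323,196), blue at (330,254) and yellow at (325,275). The bar is held at (243,190), so I'll keep lowering.

>>> move_arm --increments '[[[1,-0.0101,0.0003,-0.01,0],[1,-0.0092,0.0003,-0.0109,0],[1,-0.0082,0.0002,-0.0116,0],[1,-0.0072,0.0002,-0.0123,0],[1,-0.0061,0.0002,-0.0129,0],[1,-0.0049,0.0001,-0.0134,0],[1,-0.0038,0.0001,-0.0137,0]]]'

```text
t: 18.9
tcp_pos: [0.4389, -0.0178, 0.1396]
tool_rot: [0.717, 0.698, 0.002, 0.002]
force: [1.4, 1.9, 3.1]
finger_gap: 0.115
gripper_force: 43.4
```

```bash
python3 - <<'E'
from h import *
st()
s=snap('side','side7')
r=manip.mark_of('flap_bar','side');print([(np.round(x['xyz'],4).tolist(),round(x['confidence'],2)) for x in r[:2]])
E
```

```text
t 18.9 tcp [ 0.4389 -0.0178  0.1396] rot [0.717 0.698 0.002 0.002] F [1.4 1.9 3.1] gap 0.115 gf 43.400768637657166 q [-0.3   0.44  1.98  0.    0.72 -0.27]
[([0.435, -0.0177, 0.1509], 0.68)]
```

>>> move_arm --increments '[[[1,-0.0025,0,-0.012,0],[1,-0.0015,0,-0.012,0],[1,-0.0005,0,-0.012,0],[1,0,0,-0.007,0],[1,0,0,0,0]]]'

```text
t: 19.5
tcp_pos: [0.4345, -0.0177, 0.0956]
tool_rot: [0.717, 0.698, 0.001, 0.001]
force: [4.4, 4.3, -4.3]
finger_gap: 0.122
gripper_force: 44.4
```

>>> move_arm --increments '[[[1,0,0,-0.002,0],[1,0,0,-0.002,0],[1,0,0,0,0]]]'

```text
t: 19.8
tcp_pos: [0.4347, -0.0178, 0.0939]
tool_rot: [0.716, 0.698, 0.001, 0.002]
force: [0.6, 5.6, 18.7]
finger_gap: 0.118
gripper_force: 46.6
```

```bash
python3 - <<'E'
from h import *
st()
for c in('side','top'):
    s=snap(c,c+'8')
    for n in ['flap_bar','leaf1_center','leaf2_center','leaf3_center']:
        r=manip.mark_of(n,c)
        print(c,n,[(np.round(x['xyz'],4).tolist(),round(x['confidence'],2)) for x in r[:2]])
E
```

```text
t 19.8 tcp [ 0.4347 -0.0178  0.0939] rot [0.716 0.698 0.001 0.002] F [ 0.6  5.6 18.7] gap 0.118 gf 46.5958571434021 q [-0.3   0.53  2.03  0.    0.58 -0.27]
side flap_bar [([0.4342, -0.016, 0.1046], 0.59)]
side leaf1_center [([0.669, 0.1002, 0.1203], 0.96)]
side leaf2_center [([0.6611, -0.0903, 0.1131], 0.97)]
side leaf3_center [([0.6501, -0.146, 0.1191], 0.76), ([0.5977, -0.0215, -0.0008], 0.22)]
top flap_bar []
top leaf1_center [([0.6677, 0.0986, 0.1194], 0.56)]
top leaf2_center [([0.6632, -0.0883, 0.1177], 0.76)]
top leaf3_center []
```

View pics/side8.png

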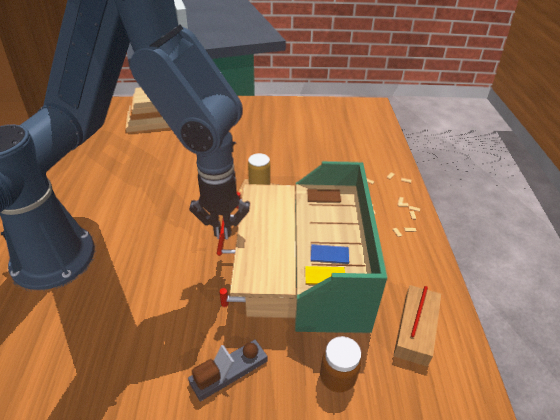

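The flap lies flat on the supports, with the bar at (221,238). Next I'll release, rise, and go over the dark leaf with shut fingers.

>>> move_arm --increments '[[[0.3,0,0,0.002,0],[0.3,0,0,0,0],[0.3,0,0,0.03,0],[0.3,0,0,0.05,0],[1,0.02,0.017,0.02,0],[1,0.04,0.02,0,0],[1,0.04,0.02,0,0],[1,0.04,0.02,0,0]]]'

```text
t: 21.1
tcp_pos: [0.5736, 0.0597, 0.1939]
tool_rot: [0.716, 0.698, -0.001, -0.0]
force: [0.3, 0.2, -0.1]
finger_gap: -0.003
gripper_force: 0.0
```

>>> move_arm --increments '[[[1,0.04,0.02,0,0],[1,0.04,0.02,0,0],[1,0.005,0,0,0],[1,0,0,-0.04,0],[1,0,0,-0.015,0],[1,0,0,0,0]]]'

```text
t: 21.7
tcp_pos: [0.6539, 0.0986, 0.1349]
tool_rot: [0.716, 0.698, -0.004, -0.003]
force: [-0.7, 0.3, 0.6]
finger_gap: -0.002
gripper_force: 0.0
```

```bash
python3 - <<'E'
from h import *
st()
for c in('side','top'):
    s=snap(c,c+'9')
    for n in ['flap_bar','leaf1_center','leaf2_center','leaf3_center']:
        r=manip.mark_of(n,c)
        print(c,n,[(np.round(x['xyz'],4).tolist(),round(x['confidence'],2)) for x in r[:2]])
E
```

```text
t 21.7 tcp [0.6539 0.0986 0.1349] rot [ 0.716  0.698 -0.004 -0.003] F [-0.7  0.3  0.6] gap -0.002 gf 0.0 q [-0.02  0.69  1.41 -0.    1.05  0.01]
side flap_bar [([0.4321, -0.0146, 0.1065], 0.96)]
side leaf1_center []
side leaf2_center [([0.6612, -0.0902, 0.1126], 0.59), ([0.433, -0.0171, 0.1051], 0.43)]
side leaf3_center [([0.6497, -0.1434, 0.1211], 0.61)]
top flap_bar [([0.4359, -0.0149, 0.1088], 0.87)]
top leaf1_center []
top leaf2_center [([0.6659, -0.0876, 0.1151], 0.94)]
top leaf3_center [([0.6503, -0.1492, 0.1162], 0.63)]
```

View pics/side9.png

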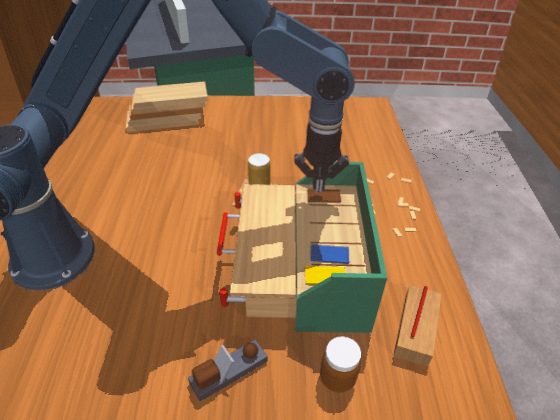

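The shut fingertips are at about (318,192), over the dark leaf. I'll press now.

>>> move_arm --increments '[[[1,0,0,-0.008,0],[1,0,0,-0.004,0],[1,0,0,-0.003,0],[1,0,0,-0.002,0],[1,0,0,0,0]]]'

```text
t: 22.7
tcp_pos: [0.6573, 0.0991, 0.1208]
tool_rot: [0.716, 0.698, -0.0, -0.0]
force: [-0.3, 0.2, 0.5]
finger_gap: 0.004
gripper_force: 0.0
```

>>> move_arm --increments '[[[1,0,0,-0.002,0],[1,0,0,-0.001,0],[1,0,0,0,0]]]'

```text
t: 23.0
tcp_pos: [0.6579, 0.0991, 0.1192]
tool_rot: [0.716, 0.698, 0.0, 0.0]
force: [-1.3, 0.5, 2.3]
finger_gap: 0.003
gripper_force: 1.6
```

>>> move_arm --increments '[[[1,0,0,-0.0015,0],[1,0,0,0,0],[1,-0.008,0.0002,0,0],[1,-0.01,0.0003,0,0],[1,0,0,0,0]]]'

```text
t: 23.5
tcp_pos: [0.6414, 0.0995, 0.1191]
tool_rot: [0.716, 0.698, 0.002, 0.002]
force: [1.2, -0.0, 7.0]
finger_gap: 0.002
gripper_force: 3.5
```

```bash
python3 - <<'E'
from h import *
st()
for c in('side','top'):
    s=snap(c,c+'10')
    for n in ['leaf1_center']:
        r=manip.mark_of(n,c)
        print(c,n,[(np.round(x['xyz'],4).tolist(),round(x['confidence'],2)) for x in r[:2]])
im=cv2.imread('pics/side10.png');cv2.imwrite('pics/side10c.png',cv2.resize(im[140:300,220:400],(675,600),interpolation=cv2.INTER_CUBIC))
E
```

```text
t 23.5 tcp [0.6414 0.0995 0.1191] rot [0.716 0.698 0.002 0.002] F [ 1.2 -0.   7. ] gap 0.002 gf 3.460363995109219 q [-0.02  0.69  1.47 -0.    0.98  0.01]
side leaf1_center [([0.6552, 0.0979, 0.1164], 0.87)]
top leaf1_center []
```

View pics/side10c.png

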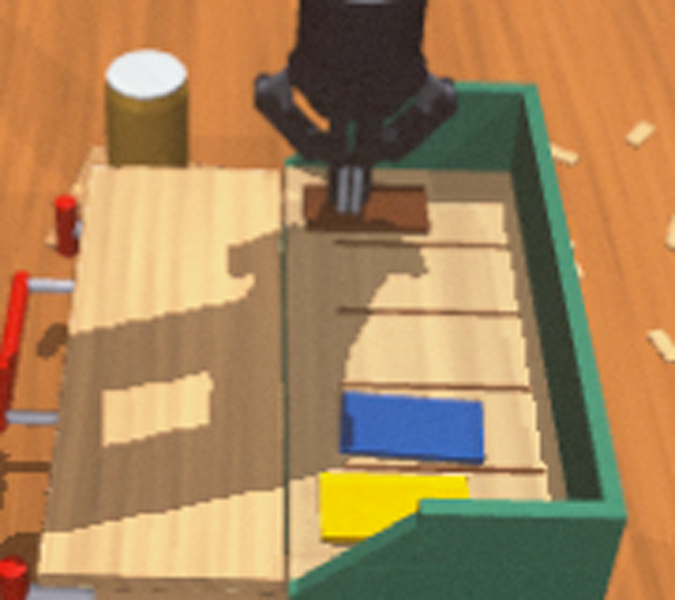

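The leaf follows: dark leaf at (365,208) in the crop, fingertip at (347,190). I'll keep dragging it.

>>> move_arm --increments '[[[1,-0.012,0.0003,0,0],[1,-0.012,0.0003,0,0],[1,-0.012,0.0003,0,0],[1,-0.012,0.0003,-0.0005,0],[1,-0.012,0.0003,-0.001,0],[1,-0.012,0.0003,-0.0005,0],[1,0,0,0,0]]]'

```text
t: 24.4
tcp_pos: [0.5713, 0.1013, 0.1179]
tool_rot: [0.716, 0.698, 0.004, 0.004]
force: [2.3, -1.0, 10.6]
finger_gap: 0.002
gripper_force: 5.3
```

```bash
python3 - <<'E'
from h import *
st()
for c in('side','top'):
    s=snap(c,c+'11')
    for n in ['leaf1_center']:
        r=manip.mark_of(n,c)
        print(c,n,[(np.round(x['xyz'],4).tolist(),round(x['confidence'],2)) for x in r[:2]])
E
```

```text
t 24.4 tcp [0.5713 0.1013 0.1179] rot [0.716 0.698 0.004 0.004] F [ 2.3 -1.  10.6] gap 0.002 gf 5.346743175177835 q [-0.02  0.62  1.65 -0.    0.86  0.01]
side leaf1_center [([0.5874, 0.0989, 0.1193], 0.79)]
top leaf1_center [([0.4333, -0.0121, 0.1085], 0.23)]
```

>>> move_arm --increments '[[[1,-0.012,0.0003,0,0],[1,-0.012,0.0003,0,0],[1,-0.012,0.0003,0,0],[1,-0.012,0.0003,0,0],[1,-0.004,0,0,0],[1,0,0,0,0],[1,0,0,0.02,0],[1,0,0,0.04,0]]]'

```text
t: 25.4
tcp_pos: [0.5127, 0.1026, 0.173]
tool_rot: [0.716, 0.698, -0.003, -0.003]
force: [0.5, 0.2, -0.1]
finger_gap: -0.004
gripper_force: 0.0
```

```bash
python3 - <<'E'
from h import *
st()
for c in('side','top'):
    s=snap(c,c+'12')
    for n in ['leaf1_center','leaf2_center','leaf3_center']:
        r=manip.mark_of(n,c)
        print(c,n,[(np.round(x['xyz'],4).tolist(),round(x['confidence'],2)) for x in r[:2]])
E
```

```text
t 25.4 tcp [0.5127 0.1026 0.173 ] rot [ 0.716  0.698 -0.003 -0.003] F [ 0.5  0.2 -0.1] gap -0.004 gf 0.0 q [-0.02  0.48  1.74  0.    0.93  0.01]
side leaf1_center [([0.543, 0.099, 0.1173], 0.89)]
side leaf2_center [([0.6627, -0.0876, 0.1152], 0.75), ([0.5991, -0.0248, -0.0002], 0.57)]
side leaf3_center [([0.647, -0.1447, 0.117], 0.71)]
top leaf1_center []
top leaf2_center []
top leaf3_center [([0.6489, -0.1495, 0.1167], 0.91)]
```

>>> move_arm --increments '[[[1,0.028,-0.038,0,0],[1,0.028,-0.038,0,0],[1,0.028,-0.038,0,0],[1,0.027,-0.038,0,0],[1,0.027,-0.039,0,0],[1,0,0,-0.035,0],[1,0,0,-0.012,0],[1,0,0,0,0]]]'

```text
t: 26.6
tcp_pos: [0.6502, -0.0871, 0.124]
tool_rot: [0.716, 0.698, -0.002, -0.004]
force: [-0.7, 0.9, 0.1]
finger_gap: 0.004
gripper_force: 0.0
```

```bash
python3 - <<'E'
from h import *
st()
for c in('side','top'):
    s=snap(c,c+'13')
    for n in ['leaf1_center','leaf2_center','leaf3_center']:
        r=manip.mark_of(n,c)
        print(c,n,[(np.round(x['xyz'],4).tolist(),round(x['confidence'],2)) for x in r[:2]])
E
```

```text
t 26.6 tcp [ 0.6502 -0.0871  0.124 ] rot [ 0.716  0.698 -0.002 -0.004] F [-0.7  0.9  0.1] gap 0.004 gf 0.0 q [-0.3   0.7   1.43  0.    1.02 -0.28]
side leaf1_center [([0.542, 0.1004, 0.116], 0.91), ([0.5967, -0.0254, -0.0012], 0.7)]
side leaf2_center [([0.6589, -0.0912, 0.1146], 0.87)]
side leaf3_center [([0.6481, -0.1432, 0.1178], 0.75)]
top leaf1_center []
top leaf2_center []
top leaf3_center []
```

>>> move_arm --increments '[[[1,0,0,-0.003,0],[1,0,0,-0.002,0],[1,0,0,-0.001,0],[1,0,0,0,0]]]'

```text
t: 27.4
tcp_pos: [0.6534, -0.0884, 0.1216]
tool_rot: [0.716, 0.698, -0.0, -0.0]
force: [-0.3, -0.2, -0.5]
finger_gap: -0.004
gripper_force: 0.0
```

>>> move_arm --increments '[[[1,0,0,-0.003,0],[1,0,0,-0.001,0],[1,0,0,-0.001,0],[1,0,0,0,0]]]'

```text
t: 27.8
tcp_pos: [0.654, -0.0885, 0.1191]
tool_rot: [0.716, 0.698, 0.0, 0.001]
force: [-3.3, -0.0, 9.5]
finger_gap: -0.001
gripper_force: 4.9
```

>>> move_arm --increments '[[[1,-0.008,0.0002,0,0],[1,-0.012,0.0003,0,0],[1,-0.012,0.0003,0,0],[1,-0.012,0.0003,0,0],[1,-0.012,0.0003,-0.0005,0],[1,-0.012,0.0003,-0.001,0],[1,-0.012,0.0003,-0.0005,0],[1,0,0,0,0]]]'

```text
t: 28.6
tcp_pos: [0.5774, -0.088, 0.1182]
tool_rot: [0.716, 0.698, 0.003, 0.005]
force: [1.5, -0.2, 11.3]
finger_gap: 0.005
gripper_force: 5.6
```

```bash
python3 - <<'E'
from h import *
st()
for c in('side','top'):
    s=snap(c,c+'14')
    for n in ['leaf1_center','leaf2_center','leaf3_center']:
        r=manip.mark_of(n,c)
        print(c,n,[(np.round(x['xyz'],4).tolist(),round(x['confidence'],2)) for x in r[:2]])
E
```

```text
t 28.6 tcp [ 0.5774 -0.088   0.1182] rot [0.716 0.698 0.003 0.005] F [ 1.5 -0.2 11.3] gap 0.005 gf 5.561920229436259 q [-0.34  0.62  1.64  0.    0.87 -0.32]
side leaf1_center [([0.5391, 0.101, 0.1168], 0.77)]
side leaf2_center [([0.6699, -0.3065, 0.0018], 0.16)]
side leaf3_center [([0.6492, -0.144, 0.1166], 0.68)]
top leaf1_center [([0.5386, 0.1048, 0.1173], 0.81)]
top leaf2_center []
top leaf3_center []
```

>>> move_arm --increments '[[[1,-0.012,0.0003,0,0],[1,-0.012,0.0003,0,0],[1,-0.012,0.0003,0,0],[1,-0.012,0.0003,0,0],[1,-0.004,0,0,0],[1,0,0,0,0],[1,0,0,0.02,0],[1,0,0,0.04,0]]]'

```text
t: 29.8
tcp_pos: [0.5191, -0.0844, 0.1731]
tool_rot: [0.716, 0.698, -0.002, -0.004]
force: [0.8, -0.0, -0.6]
finger_gap: -0.001
gripper_force: 0.0
```

```bash
python3 - <<'E'
from h import *
st()
for c in('side','top'):
    s=snap(c,c+'15')
    for n in ['leaf1_center','leaf2_center','leaf3_center']:
        r=manip.mark_of(n,c)
        print(c,n,[(np.round(x['xyz'],4).tolist(),round(x['confidence'],2)) for x in r[:2]])
im=cv2.imread('pics/side15.png');cv2.imwrite('pics/side15c.png',cv2.resize(im[140:340,190:400],(630,600),interpolation=cv2.INTER_CUBIC))
E
```

```text
t 29.8 tcp [ 0.5191 -0.0844  0.1731] rot [ 0.716  0.698 -0.002 -0.004] F [ 0.8 -0.  -0.6] gap -0.001 gf 0.0 q [-0.37  0.48  1.73 -0.    0.94 -0.35]
side leaf1_center []
side leaf2_center [([0.5352, -0.0861, 0.1116], 0.96)]
side leaf3_center [([0.6516, -0.1449, 0.1179], 0.77), ([0.4318, -0.0154, 0.105], 0.23)]
top leaf1_center []
top leaf2_center [([0.5058, 0.2344, 0.0036], 0.71)]
top leaf3_center []
```

View pics/side15c.png

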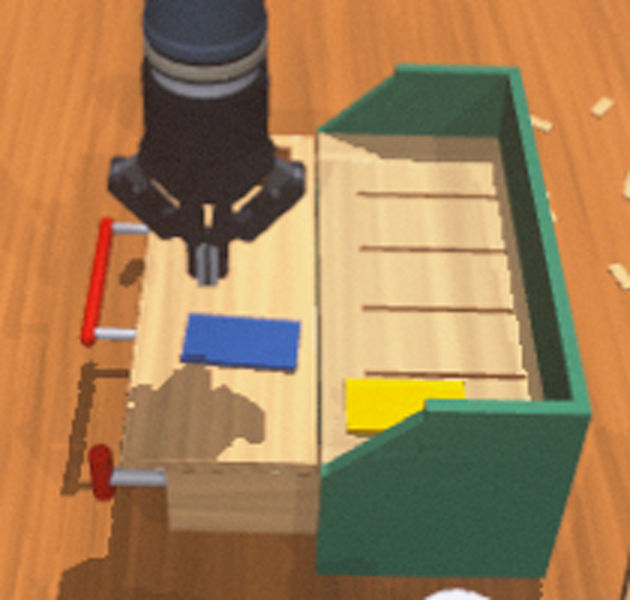

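Blue lies on the flap at (240,342) in the crop. Yellow is still inside at (405,405).

>>> move_arm --increments '[[[1,0.03,-0.015,0,0],[1,0.03,-0.016,0,0],[1,0.03,-0.015,0,0],[1,0.031,-0.016,0,0],[1,0,0,-0.035,0],[1,0,0,-0.012,0],[1,0,0,0,0],[1,0,0,0,0]]]'

```text
t: 31.0
tcp_pos: [0.6417, -0.1466, 0.1274]
tool_rot: [0.716, 0.698, -0.0, -0.001]
force: [0.4, 0.1, -0.5]
finger_gap: -0.005
gripper_force: 0.0
```

>>> move_arm --increments '[[[1,0,0,-0.003,0],[1,0,0,-0.002,0],[1,0,0,-0.001,0],[1,0,0,0,0]]]'

```text
t: 31.4
tcp_pos: [0.6427, -0.1472, 0.1224]
tool_rot: [0.716, 0.698, 0.0, 0.0]
force: [0.1, -0.0, 0.0]
finger_gap: 0.002
gripper_force: 0.0
```

>>> move_arm --increments '[[[1,0,0,-0.003,0],[1,0,0,-0.001,0],[1,0,0,-0.001,0],[1,0,0,0,0]]]'

```text
t: 31.8
tcp_pos: [0.6431, -0.1473, 0.1191]
tool_rot: [0.716, 0.698, 0.0, 0.001]
force: [-2.4, 0.8, 9.9]
finger_gap: 0.003
gripper_force: 4.7
```

>>> move_arm --increments '[[[1,-0.008,0.0002,0,0],[1,-0.012,0.0003,0,0],[1,-0.012,0.0003,0,0],[1,-0.012,0.0003,0,0],[1,-0.012,0.0003,-0.001,0],[1,-0.012,0.0003,-0.001,0],[1,-0.012,0.0003,0,0],[1,0,0,0,0]]]'

```text
t: 32.6
tcp_pos: [0.5659, -0.147, 0.118]
tool_rot: [0.716, 0.698, 0.002, 0.005]
force: [1.9, -0.5, 10.0]
finger_gap: 0.001
gripper_force: 5.2
```

>>> move_arm --increments '[[[1,-0.012,0.0003,0,0],[1,-0.012,0.0003,0,0],[1,-0.012,0.0003,0,0],[1,-0.004,0,0,0],[1,0,0,0,0]]]'

```text
t: 33.1
tcp_pos: [0.5213, -0.1438, 0.1146]
tool_rot: [0.716, 0.698, -0.0, -0.001]
force: [0.1, 0.4, 0.3]
finger_gap: -0.0
gripper_force: 0.0
```

>>> move_arm --increments '[[[1,0,0,0.03,0],[1,0,0,0.05,0],[1,0,0,0.05,0],[1,-0.03,-0.05,0.03,0],[1,-0.03,-0.05,0,0],[1,-0.03,-0.05,0,0],[1,-0.03,-0.05,0,0],[1,-0.03,-0.05,0,0]]]'

```text
t: 33.9
tcp_pos: [0.3957, -0.3552, 0.2675]
tool_rot: [0.716, 0.698, 0.0, -0.0]
force: [0.4, -0.8, 0.1]
finger_gap: 0.002
gripper_force: 0.0
```

```bash
python3 - <<'E'
from h import *
st()
for c in('side','top'):
    s=snap(c,c+'16')
    for n in ['leaf1_center','leaf2_center','leaf3_center','leaf4_center','leaf5_center','flap_bar','tin_center','desk','support_left_grip','support_right_grip']:
        r=manip.mark_of(n,c)
        print(c,n,[(np.round(x['xyz'],4).tolist(),round(x['confidence'],2)) for x in r[:2]])
im=cv2.imread('pics/top16.png');cv2.imwrite('pics/top16c.png',cv2.resize(im[110:310,140:410],(800,592),interpolation=cv2.INTER_CUBIC))
im=cv2.imread('pics/side16.png');cv2.imwrite('pics/side16c.png',cv2.resize(im[140:340,190:400],(630,600),interpolation=cv2.INTER_CUBIC))
E
```

```text
t 33.9 tcp [ 0.3957 -0.3552  0.2675] rot [ 0.716  0.698  0.    -0.   ] F [ 0.4 -0.8  0.1] gap 0.002 gf 0.0 q [-0.94  0.36  1.62  0.    1.16 -0.92]
side leaf1_center [([0.5428, 0.1028, 0.1133], 0.89)]
side leaf2_center [([0.5514, -0.073, 0.1107], 0.91)]
side leaf3_center [([0.5756, -0.144, 0.1171], 0.76)]
side leaf4_center [([0.4621, -0.2937, -0.0001], 0.51)]
side leaf5_center []
side flap_bar [([0.4293, -0.016, 0.1077], 0.91)]
side tin_center [([0.5114, 0.2335, 0.0657], 0.6)]
side desk [([0.5974, -0.0211, 0.0], 0.65)]
side support_left_grip [([0.4562, 0.1333, 0.0695], 0.65)]
side support_right_grip [([0.4441, -0.1693, 0.0772], 0.62)]
top leaf1_center [([0.5413, 0.1043, 0.1155], 0.55)]
top leaf2_center [([0.5576, -0.0699, 0.1175], 0.76)]
top leaf3_center [([0.5738, -0.1484, 0.1155], 0.85)]
top leaf4_center []
top leaf5_center []
top flap_bar [([0.4371, -0.0145, 0.1114], 0.64)]
top tin_center [([0.5066, 0.2424, 0.0641], 0.71)]
top desk [([0.6037, -0.0216, -0.0039], 0.77)]
top support_left_grip [([0.456, 0.1325, 0.0745], 0.63)]
top support_right_grip [([0.4447, -0.1707, 0.0752], 0.53)]
```

View pics/top16c.png

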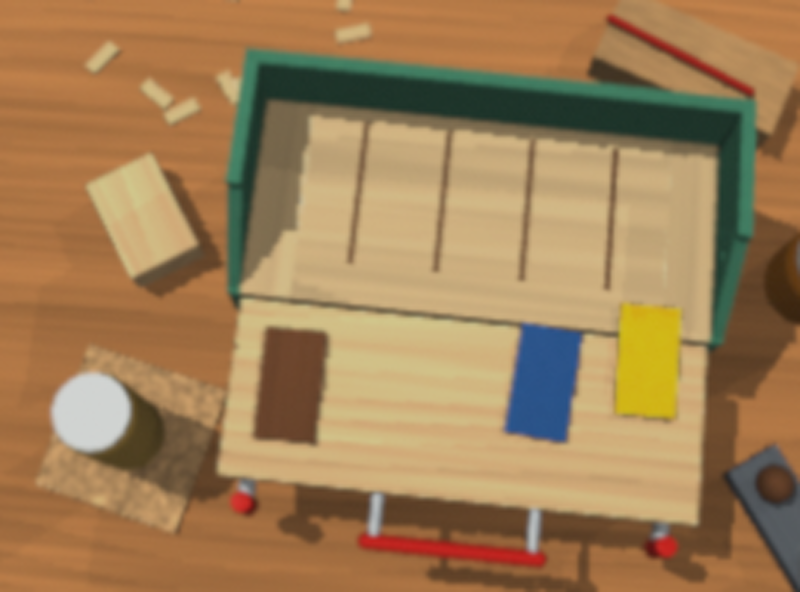

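View pics/side16c.png

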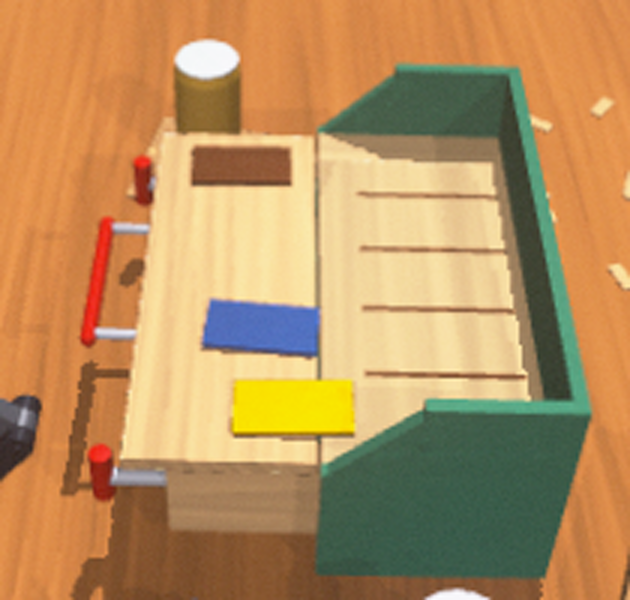

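Blue was knocked back and turned a little, now at (543,383) in the top crop. Yellow slipped and straddles the lip at (648,360). The dark leaf is fine at (290,385). I'll slide yellow further, then blue.

>>> move_arm --increments '[[[1,0.03,0.035,0,0],[1,0.03,0.035,0,0],[1,0.03,0.035,0,0],[1,0.03,0.035,0,0],[1,0.031,0.035,-0.02,0],[1,0.031,0.034,-0.04,0],[1,0,0,-0.04,0],[1,0,0,-0.037,0]]]'

```text
t: 35.8
tcp_pos: [0.5737, -0.1502, 0.1371]
tool_rot: [0.715, 0.699, 0.0, 0.0]
force: [0.4, -0.1, -0.5]
finger_gap: 0.001
gripper_force: 0.0
```

>>> move_arm --increments '[[[1,0,0,-0.006,0],[1,0,0,-0.003,0],[1,0,0,0,0]]]'

```text
t: 36.1
tcp_pos: [0.5737, -0.1525, 0.1306]
tool_rot: [0.716, 0.698, 0.0, 0.001]
force: [0.1, 1.0, 0.5]
finger_gap: -0.001
gripper_force: 0.0
```

>>> move_arm --increments '[[[1,0.006,0.006,-0.005,0],[1,0,0,-0.002,0],[1,0,0,0,0]]]'

```text
t: 36.4
tcp_pos: [0.5792, -0.1456, 0.1231]
tool_rot: [0.716, 0.698, 0.0, 0.001]
force: [-0.9, 0.6, 0.3]
finger_gap: -0.006
gripper_force: 0.0
```

>>> move_arm --increments '[[[1,0,0,-0.003,0],[1,0,0,-0.002,0],[1,0,0,-0.0015,0],[1,0,0,0,0]]]'

```text
t: 36.8
tcp_pos: [0.5791, -0.1458, 0.1184]
tool_rot: [0.716, 0.698, 0.0, 0.001]
force: [-4.3, 1.7, 14.5]
finger_gap: 0.004
gripper_force: 7.1
```

>>> move_arm --increments '[[[1,-0.006,0.0002,-0.0005,0],[1,-0.008,0.0002,0,0],[1,-0.008,0.0002,0,0],[1,-0.008,0.0002,0,0],[1,-0.008,0.0002,0,0],[1,-0.006,0.0002,0,0],[1,0,0,0,0]]]'

```text
t: 37.5
tcp_pos: [0.5366, -0.1456, 0.117]
tool_rot: [0.716, 0.698, 0.001, 0.003]
force: [0.8, -0.9, 7.5]
finger_gap: -0.001
gripper_force: 3.9
```

>>> move_arm --increments '[[[1,0,0,0.03,0],[1,0,0,0.03,0],[1,0,0,0,0]]]'

```text
t: 37.8
tcp_pos: [0.5365, -0.1454, 0.1786]
tool_rot: [0.716, 0.698, 0.001, 0.003]
force: [0.3, -0.5, -0.2]
finger_gap: 0.005
gripper_force: 0.0
```

```bash
python3 - <<'E'
from h import *
st()
for c in('side','top'):
    s=snap(c,c+'17')
    for n in ['leaf1_center','leaf2_center','leaf3_center']:
        r=manip.mark_of(n,c)
        print(c,n,[(np.round(x['xyz'],4).tolist(),round(x['confidence'],2)) for x in r[:2]])
E
```

```text
t 37.8 tcp [ 0.5365 -0.1454  0.1786] rot [0.716 0.698 0.001 0.003] F [ 0.3 -0.5 -0.2] gap 0.005 gf 0.0 q [-0.47  0.5   1.67 -0.    0.97 -0.44]
side leaf1_center [([0.6685, -0.3043, 0.0045], 0.72)]
side leaf2_center [([0.5497, -0.0713, 0.1128], 0.61)]
side leaf3_center [([0.5395, -0.1456, 0.114], 0.77)]
top leaf1_center [([0.54, 0.103, 0.1173], 0.84)]
top leaf2_center [([0.5533, -0.0726, 0.115], 0.61)]
top leaf3_center []
```

>>> move_arm --increments '[[[1,0.008,0.037,0,0],[1,0.0075,0.0367,0,0],[1,0,0,-0.03,0],[1,0,0,-0.02,0],[1,0,0,0,0],[1,0,0,-0.005,0],[1,0,0,0,0]]]'

```text
t: 38.9
tcp_pos: [0.5505, -0.0711, 0.1205]
tool_rot: [0.716, 0.698, 0.0, 0.0]
force: [0.1, -0.4, -0.4]
finger_gap: 0.004
gripper_force: 0.0
```

>>> move_arm --increments '[[[1,0,0,-0.002,0],[1,0,0,-0.002,0],[1,0,0,-0.001,0],[1,0,0,0,0]]]'

```text
t: 39.3
tcp_pos: [0.5509, -0.0711, 0.117]
tool_rot: [0.716, 0.698, 0.0, 0.001]
force: [-1.7, 0.2, 7.5]
finger_gap: 0.001
gripper_force: 3.7
```

>>> move_arm --increments '[[[1,-0.006,0.0002,0,0],[1,-0.007,0.0002,0,0],[1,-0.006,0.0002,0,0],[1,0,0,0,0],[1,0,0,0.03,0],[1,0,0,0.05,0],[1,0,0,0.05,0]]]'

```text
t: 40.0
tcp_pos: [0.5293, -0.0698, 0.2457]
tool_rot: [0.716, 0.698, -0.001, -0.002]
force: [0.5, -0.0, -0.2]
finger_gap: 0.004
gripper_force: 0.0
```

>>> move_arm --increments '[[[1,-0.02,-0.04,0.02,0],[1,-0.02,-0.045,0,0],[1,-0.02,-0.045,0,0],[1,-0.02,-0.045,0,0],[1,-0.02,-0.045,0,0],[1,-0.02,-0.045,0,0],[1,-0.02,-0.045,0,0],[1,0,0,0,0]]]'

```text
t: 40.8
tcp_pos: [0.3883, -0.3856, 0.265]
tool_rot: [0.719, 0.695, -0.001, 0.001]
force: [0.0, 1.0, 0.0]
finger_gap: 0.002
gripper_force: 0.0
```

```bash
python3 - <<'E'
from h import *
st()
for c in('side','top'):
    s=snap(c,c+'18')
    for n in ['leaf1_center','leaf2_center','leaf3_center','tin_center','mat_top','flap_bar']:
        r=manip.mark_of(n,c)
        print(c,n,[(np.round(x['xyz'],4).tolist(),round(x['confidence'],2)) for x in r[:2]])
im=cv2.imread('pics/top18.png');cv2.imwrite('pics/top18c.png',cv2.resize(im[110:310,140:410],(800,592),interpolation=cv2.INTER_CUBIC))
E
```

```text
t 40.8 tcp [ 0.3883 -0.3856  0.265 ] rot [ 0.719  0.695 -0.001  0.001] F [0. 1. 0.] gap 0.002 gf 0.0 q [-0.98  0.38  1.59 -0.    1.17 -0.95]
side leaf1_center [([0.5424, 0.0983, 0.1172], 0.59)]
side leaf2_center [([0.5394, -0.0738, 0.1129], 0.61)]
side leaf3_center [([0.5362, -0.1451, 0.1158], 0.61)]
side tin_center [([0.5095, 0.2355, 0.0655], 0.72)]
side mat_top [([0.5046, 0.2369, -0.0001], 0.4)]
side flap_bar [([0.4314, -0.0176, 0.1067], 0.77)]
top leaf1_center [([0.5422, 0.1025, 0.117], 0.75), ([0.5454, -0.071, 0.1161], 0.25)]
top leaf2_center [([0.5444, -0.073, 0.1116], 0.59)]
top leaf3_center [([0.5384, -0.1463, 0.1138], 0.68)]
top tin_center [([0.5076, 0.2417, 0.0671], 0.86)]
top mat_top [([0.5075, 0.2418, 0.0651], 0.74), ([0.5042, 0.2376, 0.0026], 0.69)]
top flap_bar [([0.4326, -0.0127, 0.1081], 0.93)]
```

View pics/top18c.png

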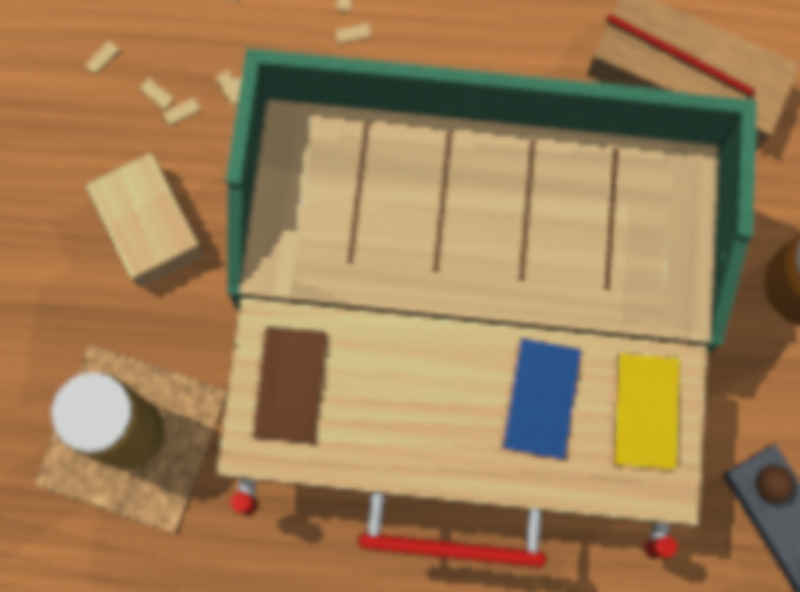

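All three leaves lie wholly on the flap, at (290,385), (543,398) and (648,410) in the crop. The tin is on the mat at (105,420), and the arm is clear.

```bash
python3 -c "
from station import manip
print(manip.sign_off())"
```

```text
the job is handed in; nothing more can be done
None
```

The job is handed in, with no verdict returned: the tin stands on the mat, both supports are out, the flap lies level, and all three leaves present (dark wood, blue, yellow) lie flat on it without overlapping, with plane, jar and offcut left alone.

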